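Take the pressure reducer out of the vise and hold it level over the leak-test stand

TASK

Slide the vise's jaw open to its stop, then take the pressure reducer out by its balance point, not its middle, keeping it level as you lift and carry it. Bring it over the leak-test stand, brass block above the wide cup and bar above the narrow saddle, and finish while holding it there, still, level and lined up, about 80 mm above where it would sit. The reducer must not touch the stand, and the jar, spanner and collar are left alone.

Things in the scene. Friction and masses are not known exactly. Their poses are not given: they have to be found in the camera images.
- vise: Fixed vise, grey base 130 x 280 x 20 mm. Origin: centre of its underside; z up, y along the clamped bar, x across. Jaws at y -80 to -30 mm: fixed one on the +x side (78 mm high), sliding one on the -x side (82 mm). The bar lies on a bed between the jaws (46 mm high), the block on a rest at y 95 to 125 mm (36 mm high); from y -30 to 95 mm the bar hangs free, with room for fingers on both sides.
- jaw (a joint): Travel of the sliding jaw, m: 0 closed (start), 0.045 fully open against its stop. It moves along the vise's -x axis, drags with about 5 N plus light damping and stays where it is left. Its lip reaches 14 mm over the bar while it is closed.
- jaw_grip (a point): On the axis of the sliding jaw's black upright grip, where to grasp it, 76 mm above the bench; axes of the vise. The grip is a paddle, 14 mm thick along y, 24 mm along x, from 41 mm (top of the jaw's carriage) to 96 mm above the bench. Grasp it from above with the fingers on its y faces: the jaw's 82 mm high plate stands 17 mm away on its +x side.
- reducer: Part in the vise, rigid, 0.45 to 0.75 kg: aluminium bar 24 x 24 x 200 mm, heavy brass block 44 x 44 x 40 mm on one end (cap 5 mm proud on top), 12 mm stub on the other. Origin: its balance point, on the bar's axis 40 mm from the block's inner face, at first 58 mm above the bench and at y 35 to 55 mm of the vise. y along the bar to the block (as the vise's y), x across, z up. Grasp across x.
- reducer_block (a point): Centre of the brass block, 60 mm along the reducer's y from the balance point; the reducer's axes.
- reducer_tail (a point): Point on the bar's axis 100 mm from the balance point on the side away from the block (60 mm short of the bar's end); the reducer's axes. It sits in the saddle when the block sits in the cup.
- stand: Leak-test stand, fixed: green base plate 110 x 280 mm, at its +y end a wide steel cup (68 x 40 mm, 50 mm between its cheeks) for the block, and a narrow steel saddle (46 x 30 mm, 30 mm between its cheeks) for the bar; highest point 85 mm above the bench. Origin: centre of its underside; z up, y along it from saddle to cup, x across.
- stand_cup (a point): Where the centre of the brass block would be if the reducer sat in the stand: 105 mm along the stand's +y from its origin, 72 mm above the bench; the stand's axes.
- stand_saddle (a point): Where the point reducer_tail would be if the reducer sat in the stand: 55 mm along the stand's -y from its origin, 72 mm above the bench; the stand's axes. The balance point would sit 45 mm along the stand's +y.
- jar: Bystander: white grease jar with a black cap, 54 mm across, 60 mm tall, standing between the vise and the stand. Origin: centre of its underside.
- spanner: Bystander: spanner 170 mm long lying on the bench beyond the work. Origin at its middle, underside.
- collar: Bystander: steel collar 60 mm across, 16 mm high, lying on the bench beyond the work. Origin: centre of its underside.

How it is judged:
On the way, in this order (a step that is already met when the one before it is completed fails the run):
1. the sliding jaw is open to its stop (value of joint jaw above 0.04 m), for 0.2 s.
2. the reducer is lifted clear of the vise, gripped at its balance point and level (height (world z) of reducer above 0.1 m and angle between reducer's own z axis and vertical below 0.14 rad and contact force between reducer and the fingers above 1.5 N and horizontal distance between the grasp point and reducer below 0.02 m and contact force between reducer and vise below 0.1 N), for 0.2 s.
At the end, for the whole second after the job is handed in: Fingers hold the reducer within 20 mm of its balance point (seen from above), level within 5 degrees, still, block and tail point within 15 mm (from above) of their seats in cup and saddle, 50 to 120 mm above the seat; it touches neither vise nor stand; jaw open over 35 mm (contact force between reducer and the fingers above 1.5 N and horizontal distance between the grasp point and reducer below 0.02 m and contact force between reducer and vise below 0.1 N and contact force between reducer and stand below 0.1 N and horizontal distance between reducer_block and stand_cup below 0.015 m and horizontal distance between reducer_tail and stand_saddle below 0.015 m and angle between reducer's own z axis and vertical below 0.087 rad and height (world z) of reducer between 0.122 and 0.192 m and linear speed of reducer below 0.02 m/s and angular speed of reducer below 0.1 rad/s and value of joint jaw above 0.035 m); the arm keeps its last pose, push and grip.
It fails at once if the jar is disturbed (moved more than 20 mm) (distance of jar from where it was at the start of the episode above 0.02 m).
It fails at once if the spanner is disturbed (moved more than 20 mm) (distance of spanner from where it was at the start of the episode above 0.02 m).
It fails at once if the collar is disturbed (moved more than 20 mm) (distance of collar from where it was at the start of the episode above 0.02 m).
It fails at once if the reducer strikes the stand (contact force between reducer and stand above 1 N).
It fails at once if the reducer tips more than 15 degrees (angle between reducer's own z axis and vertical above 0.26 rad).
It also fails if it takes over 58 s, if anything falls off the work surface, if the arm or the gripper's body presses on something with over 40 N, if the wrist force passes 120 N, or if a joint passes its speed limit or range.

ROBOT

A 6-joint arm with a two-finger parallel gripper is mounted at the origin on the work surface. World frame = base frame: x ahead of the robot, y to its left, z up, the work surface at z = 0. Lengths are in m, angles in rad, forces in N, time in s.
With the tool pointing down it reaches from about 0.25 to 0.775 m from the base axis. Payload 4 kg.
Tool frame: the origin (TCP) lies on the centre line of the jaws, within the pads' length; the fingertips stand 17 mm ahead of it and the grasp point (between the pads) lies 2 mm behind it; z points along the fingers, y is the line along which they close (so a half turn about z gives the same grasp; the last joint's range is limited). The gripper opens to 94 mm and grips with 3 to 60 N. Pads are 16 mm wide; open, the fingers measure 119 mm over their backs; the gripper's body (75 mm by 177 mm) begins 78 mm behind the grasp point.
Start: joints at [0.999, 0.087, 1.371, -0, 1.684, -0.103], TCP at [0.249, 0.491, 0.223] pointing down, gripper open.
Joint ranges: [-3.1, 3.1], [-0.76, 2.03], [0.27, 2.55], [-1.08, 4.22], [0.17, 2.65], [-2.57, 2.57]. Speed limits (rad/s): [2.79, 2.79, 3.14, 3.14, 3.14, 3.14].

INTERFACE

Orientations are given as [roll, pitch, yaw] about the fixed x, y, z axes, in that order (R = Rz(yaw) Ry(pitch) Rx(roll)).
In Python, from bench import robot gives the robot as it stands.
- The arm moves only by the tool servo_tool, never from a script. Its argument "plan" is a list of rows, each a list of 7 numbers: the shift along the tool's x, y, z normalised to -1 to 1, where 1 is 0.1 m, then the turn, a rotation vector about the tool's x, y, z normalised to -1 to 1, where 1 is pi/2 rad, then the finger opening in mm, from 0 to 94. In form: [[x, y, z, ax, ay, az, gripper], ...]. A call has 1 to 12 rows; each row is the pose to reach, as a shift and turn from the pose commanded when the call began, along the tool's axes at that moment; what a row does not reach only later rows make up. A row lasts 1/12 s, in which the tool goes at most 41.7 mm and 7.16 degrees, less where a joint would pass 70% of its speed; a pose out of reach is approached as far as the arm can. A call with a number of a shift or a turn outside -1 to 1 is refused whole. A call with a gripper value outside its range is refused whole. The fingers move at their own pace and stop on an object; the grip force is fixed at half the most. Time passes only in rows, so rows that repeat a pose let the fingers close. It gives the time, the measured TCP pose, the force, the opening and the grip force at its end, in the units of the state.
- robot.get_obs(): the state, without advancing time (a new reading comes with each control period).
- robot.snapshot(name): name is "scene" or "top" or "wrist"; returns the picture (480x640x3 uint8, red, green, blue); there is no depth.
- robot.camera_params(name): a dict with "camera_matrix" (3x3 intrinsics, pixels), "rvec" (rotation vector, rad) and "tvec" (3), from world to camera coordinates, as OpenCV has them; the wrist camera has in their place "tool_from_camera" (4x4, takes a point from camera to tool coordinates, whose origin is the TCP and whose axes are the flange's). Camera axes: x right, y down, z forward; pixel columns grow to the right and rows downward; lengths in m; the calibration is good to about 2 mm. A picture is of the moment at which its call begins: read the wrist's pose just before it. camera_params takes no time and is no camera call.
- robot.close_job(): hands the job in; it is judged then, once.
Trained networks look in the newest picture that a camera, given by its name, has taken for a name from the list of things; names that differ only in an ending like _2 or _b are one class to them, and where a whole thing is asked for, a point or a joint stands for the part that bears it (a point fixed in the world has none). Each returns a list of dicts, best first, with "conf" (0 to 1); they miss things now and then, are a little off and sometimes report something else, mostly with a low value. They report only what shows in the picture. A call takes as long as a camera call.
- robot.find_in(thing, camera): "extent" ([centre column, centre row, width, height] in pixels, round what is visible of it).
The state is a dict: "time": time; "joint_positions": joint angles; "qvel": joint speeds; "joint_torque": joint torques, N m; "tool_pos": TCP position; "ee_rot": TCP orientation; "wrist_force": force on the tool from outside, world axes, zero at the start; "wrist_torque": the same for the moment, N m; "width": finger opening in m; "finger_force": force on a finger pad.
Only numpy, scipy, OpenCV 4.12 (cv2) and the standard library are available. Lean on these libraries where they do the work, as an engineer would, in place of code of your own. Each camera call takes 0.05 s, during which the arm holds its last target. There are 200 camera calls.

## Working session

There is one attempt and no reset: what is moved stays moved. The work goes in short steps, Python scripts to look and compute and a tool call to move; the robot and the scene stay as the last step left them, time stands still between calls to the robot, and variables do not carry over. Pictures are saved under pics/ and viewed, at most 10 in all, crops included, and the job is handed in when it is done.

Besides the shell and the picture viewer there is one more tool, called after "Request:" as name(argument=value, ...) on one line, values as JSON. servo_tool: Moves the arm, as the interface text tells. Scaled input: -1 to 1 covers 0.1 m each way for a shift and pi/2 rad each way for a turn. Its arguments: {"type":"object","properties":{"plan":{"type":"array","items":{"type":"array","items":{"type":"number"}}}},"required":["plan"]}

```bash
mkdir -p pics; cat > h.py <<'E'
import numpy as np, cv2
from bench import robot
from scipy.spatial.transform import Rotation as R
def cam(n):
    p=robot.camera_params(n); K=np.array(p["camera_matrix"],float)
    if n=="wrist":
        o=robot.get_obs(); T=np.eye(4); T[:3,:3]=R.from_euler('xyz',o["ee_rot"]).as_matrix(); T[:3,3]=o["tool_pos"]
        C=np.linalg.inv(T@np.array(p["tool_from_camera"])); return K,C[:3,:3],C[:3,3]
    return K,cv2.Rodrigues(np.array(p["rvec"],float))[0],np.array(p["tvec"],float).ravel()
def ray(c,uv):
    K,Rm,t=c; d=Rm.T@np.linalg.solve(K,[uv[0],uv[1],1.]); return -Rm.T@t,d
def onz(c,uv,z):
    o,d=ray(c,uv); return o+d*(z-o[2])/d[2]
def tri(obs):
    A=0;b=0
    for c,uv in obs:
        o,d=ray(c,uv); d=d/np.linalg.norm(d); P=np.eye(3)-np.outer(d,d); A=A+P; b=b+P@o
    return np.linalg.solve(A,b)
def proj(c,X):
    K,Rm,t=c; p=K@(Rm@np.asarray(X,float)+t); return p[:2]/p[2]
def snap(n,f):
    c=cam(n); im=robot.snapshot(n); cv2.imwrite(f"pics/{f}.png",im[:,:,::-1]); return c
E
python3 - <<'E'
from h import *
np.set_printoptions(precision=3,suppress=True)
print(robot.get_obs())
for n in ["top","scene","wrist"]:
    c=snap(n,n+"0"); print(n,"cam at",-c[1].T@c[2])
    for t in ["vise","jaw_grip","reducer","reducer_block","stand","jar","spanner","collar"]:
        r=robot.find_in(t,n)
        print(t,[(np.round(x["extent"]),round(x["conf"],2),onz(c,x["extent"][:2],.06)) for x in r[:2]])
E
```

```text
{'time': 0.0, 'joint_positions': array([ 0.999,  0.088,  1.372,  0.   ,  1.684, -0.103]), 'qvel': array([-0.001, -0.001,  0.   , -0.001,  0.001, -0.002]), 'joint_torque': array([ -0.001, -34.019, -30.243,   0.072,   0.033,  -0.   ]), 'tool_pos': array([0.248, 0.49 , 0.221]), 'ee_rot': array([-3.139, -0.   ,  2.673]), 'wrist_force': array([0.326, 0.385, 0.284]), 'wrist_torque': array([-0.037, -0.03 , -0.07 ]), 'finger_force': 0.0, 'width': 0.09397970422880131}
top cam at [0.536 0.02  1.184]
vise [(array([221., 283., 141., 108.]), 0.63, array([0.528, 0.247, 0.06 ])), (array([436., 180.,  31.,  26.]), 0.29, array([ 0.739, -0.205,  0.06 ]))]
jaw_grip [(array([237., 294.,  32.,  44.]), 0.76, array([0.505, 0.213, 0.06 ]))]
reducer [(array([211., 268., 122.,  46.]), 0.74, array([0.559, 0.267, 0.06 ]))]
reducer_block [(array([210., 267., 121.,  42.]), 0.84, array([0.561, 0.27 , 0.06 ]))]
stand [(array([460., 258., 140.,  81.]), 0.77, array([ 0.575, -0.252,  0.06 ]))]
jar [(array([334., 206.,  29.,  27.]), 0.59, array([0.686, 0.01 , 0.06 ])), (array([237., 295.,  30.,  42.]), 0.46, array([0.5
[... 565 characters left out ...]
 25.,  30.]), 0.64, array([0.487, 0.223, 0.06 ]))]
stand [(array([186., 270., 147., 100.]), 0.62, array([ 0.609, -0.252,  0.06 ])), (array([430., 220., 122.,  26.]), 0.29, array([0.565, 0.267, 0.06 ]))]
jar [(array([325., 291.,  26.,  35.]), 0.58, array([0.708, 0.011, 0.06 ])), (array([412., 304.,  85.,  24.]), 0.23, array([0.767, 0.169, 0.06 ]))]
spanner [(array([413., 305.,  83.,  20.]), 0.71, array([0.769, 0.17 , 0.06 ])), (array([185., 271., 144.,  97.]), 0.68, array([ 0.61 , -0.254,  0.06 ]))]
collar []
wrist cam at [0.184 0.524 0.385]
vise []
jaw_grip []
reducer []
reducer_block []
stand []
jar []
spanner []
collar [(array([268., 452., 191.,  28.]), 0.32, array([0.435, 0.339, 0.06 ]))]
```

```bash
python3 - <<'E'
import cv2
a=cv2.imread("pics/top0.png")[170:370,120:560]
cv2.imwrite("pics/top0a.png",cv2.resize(a[:,:200],None,fx=4,fy=3.0*4/3*0.75*1,interpolation=3) if 0 else cv2.resize(a[50:200,:200],None,fx=4,fy=4,interpolation=3))
cv2.imwrite("pics/top0b.png",cv2.resize(a[50:170,250:440],None,fx=4,fy=4,interpolation=3))
b=cv2.imread("pics/scene0.png")[160:310,340:540]
cv2.imwrite("pics/scene0a.png",cv2.resize(b,None,fx=4,fy=4,interpolation=3))
E
```

```text
(no output)
```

View pics/top0a.png

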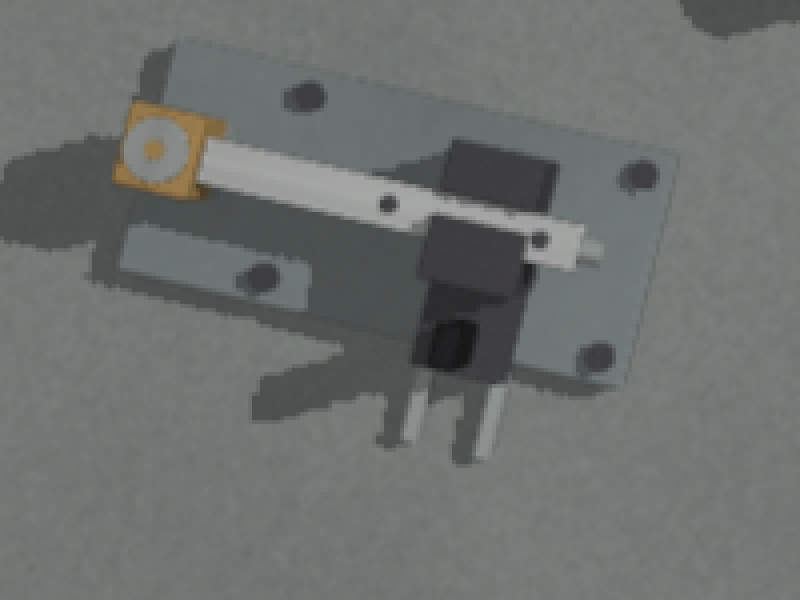

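View pics/top0b.png

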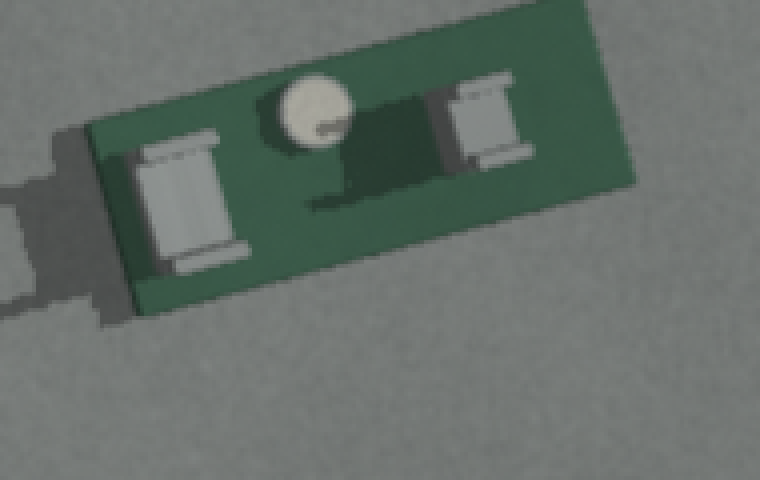

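View pics/scene0a.png

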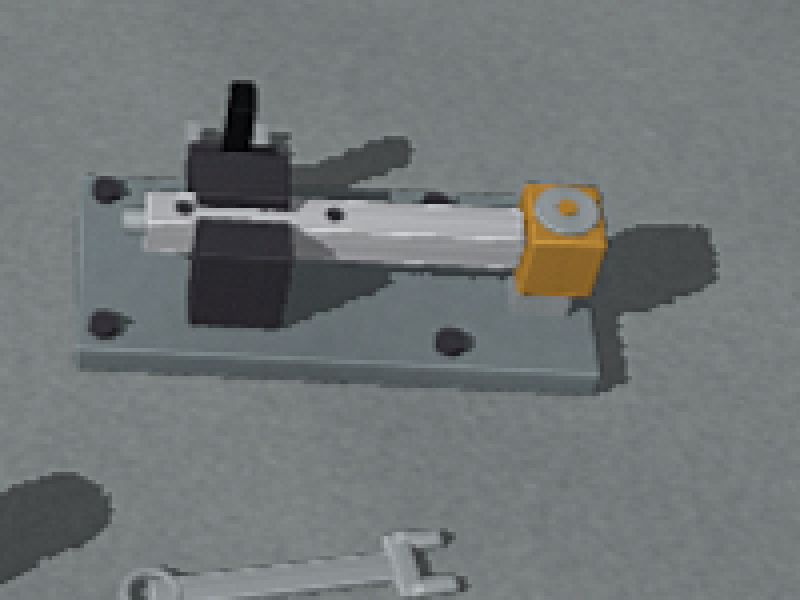

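The top view shows:
- **Vise:** the block is at about (158,257), and the bar runs right and slightly down.
- **Jaw:** the black grip is near (231,305), with the fixed jaw on the upper side.
- **Stand:** the cup is at about (416,270), the saddle at about (492,250), and there is a post on the plate.

In the scene view the cap is at (482,212) and the top of the grip at (401,181).

```bash
python3 - <<'E'
from h import *
np.set_printoptions(precision=4,suppress=True)
T=cam("top");S=cam("scene")
ta=lambda x,y:(120+x/4,220+y/4); tb=lambda x,y:(370+x/4,220+y/4); sa=lambda x,y:(340+x/4,160+y/4)
print("cap",tri([(T,ta(155,150)),(S,sa(568,208))]),onz(T,ta(155,150),.085))
print("griptop",tri([(T,ta(444,342)),(S,sa(243,83))]),onz(T,ta(444,342),.096))
print("hole",tri([(T,ta(388,204)),(S,sa(335,214))]))
print("hole2",tri([(T,ta(540,240)),(S,sa(185,208))]))
h1,h2=[onz(T,ta(*p),.07) for p in((388,204),(540,240))];cap=onz(T,ta(155,150),.085)
d=cap-h2; print("yaw red",np.degrees(np.arctan2(-d[0],d[1])),np.linalg.norm(d[:2]))
v=[onz(T,ta(*p),.02) for p in((180,38),(680,155),(628,385))]
print("vise",v,np.linalg.norm((v[0]-v[1])[:2]),np.linalg.norm((v[2]-v[1])[:2]),"ctr",(v[0]+v[2])/2)
for a,b in((0,1),):
    d=v[a]-v[b];print(np.degrees(np.arctan2(-d[0],d[1])))
for z in(.01,.02):
    s=[onz(T,tb(*p),z) for p in((90,122),(135,315),(635,183),(583,-2))]
    d=s[0]+s[1]-s[2]-s[3]
    print("stand",z,sum(s)/4,np.linalg.norm(d[:2])/2,np.linalg.norm((s[0]-s[1])[:2]),np.degrees(np.arctan2(-d[0],d[1])))
# Scene picture stand crop
b=cv2.imread("pics/scene0.png")[210:330,100:270]
cv2.imwrite("pics/scene0b.png",cv2.resize(b,None,fx=4,fy=4,interpolation=3))
E
```

```text
cap [0.5813 0.3706 0.0811] [0.5808 0.3682 0.085 ]
griptop [0.4834 0.218  0.1058] [0.4827 0.2189 0.096 ]
hole [0.5526 0.2538 0.0685]
hole2 [0.5333 0.176  0.0677]
yaw red -13.835824134089044 0.19960065612766184
vise [array([0.644, 0.376, 0.02 ]), array([0.5779, 0.1059, 0.02  ]), array([0.4551, 0.1343, 0.02  ])] 0.27812669016899694 0.12597074181950138 ctr [0.5495 0.2552 0.02  ]
-13.744877767510909
stand 0.01 [ 0.5749 -0.2637  0.01  ] 0.27991657543701703 0.1070732347652063 13.800421581176431
stand 0.02 [ 0.5746 -0.2613  0.02  ] 0.2775325066593776 0.1061612846403305 13.800421581176433
```

View pics/scene0b.png

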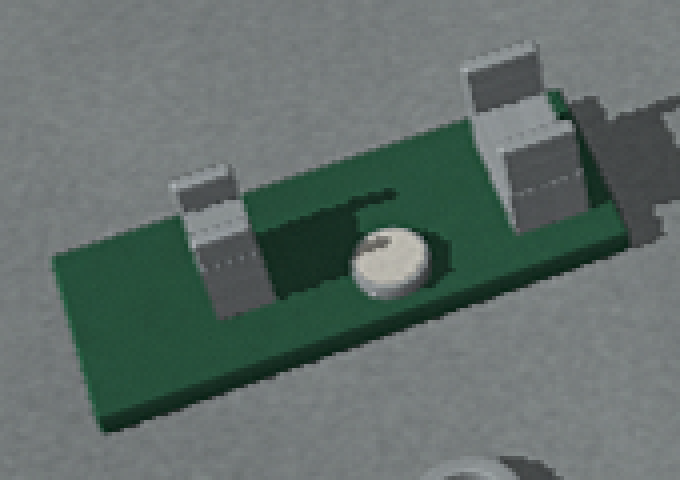

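The measurements agree with the given sizes. The vise is at (0.5495, 0.255) with yaw -13.8°, and the stand at (0.575, -0.262) with yaw +13.8°. In the scene picture the stand's cup and saddle stand clear, with a round post between them. Next I move above the jaw grip.

Request:
servo_tool(plan=[[-0.25,-0.1,0,0,0,0,94],[-0.5,-0.2,0,0,0,0,94],[-0.75,-0.31,0,0,0,0,94],[-1,-0.415,0,0,0,0,94]])

```text
time: 1.68
tool_pos: [0.3194, 0.4077, 0.2225]
ee_rot: [3.141, 0.0, 2.674]
wrist_force: [0.8, 0.2, 0.1]
width: 0.0941
finger_force: 0.0
```

Request:
servo_tool(plan=[[-0.25,-0.1,0,0,0,0,94],[-0.5,-0.2,0,0,0,0,94],[-0.75,-0.31,0,0,0,0,94],[-1,-0.415,0,0,0,0,94]])

```text
time: 2.02
tool_pos: [0.3901, 0.3252, 0.2226]
ee_rot: [3.141, 0.0, 2.673]
wrist_force: [0.3, -0.3, 0.0]
width: 0.0944
finger_force: 0.0
```

Request:
servo_tool(plan=[[-0.25,-0.1,0,0,0,0,94],[-0.5,-0.2,0,0,0,0,94],[-0.75,-0.31,0,0,0,0,94],[-1,-0.415,0,0,0,0,94]])

```text
time: 2.35
tool_pos: [0.4606, 0.2429, 0.2226]
ee_rot: [3.141, 0.0, 2.673]
wrist_force: [-0.0, 0.0, 0.1]
width: 0.094
finger_force: 0.0
```

Request:
servo_tool(plan=[[-0.16,-0.07,0,0,0,-0.07,94],[-0.32,-0.135,0,0,0,-0.1444,94],[-0.32,-0.135,0,0,0,-0.1444,60],[-0.32,-0.135,0,0,0,-0.1444,60],[-0.32,-0.135,0,0,0,-0.1444,60]])

```text
time: 2.77
tool_pos: [0.482, 0.218, 0.2225]
ee_rot: [3.141, -0.0, 2.898]
wrist_force: [-0.2, 0.3, -0.2]
width: 0.0776
finger_force: 0.0
```

```bash
cat >> h.py <<'E'
def go(p,yaw=None):
    "shift in m and turn in deg, in tool axes, from the present measured pose"
    o=robot.get_obs(); M=R.from_euler('xyz',o["ee_rot"]); s=M.inv().apply(np.array(p)-o["tool_pos"])
    r=(M.inv()*R.from_euler('xyz',[np.pi,0,np.radians(yaw)])).as_rotvec() if yaw is not None else 0
    return s/.1,r/(np.pi/2)
E
python3 - <<'E'
from h import *
np.set_printoptions(precision=4,suppress=True)
o=robot.get_obs();print(o["time"],o["tool_pos"],np.degrees(o["ee_rot"]),o["width"])
c=snap("wrist","w1")
for n,X in dict(grip=(.4825,.2171,.096),cap=(.581,.369,.085),h1=(.5526,.2538,.07),h2=(.5333,.176,.07)).items(): print(n,proj(c,X))
print([(x["extent"],x["conf"]) for x in robot.find_in("jaw_grip","wrist")])
print(go([.4825,.2171,.074],166.2))
E
```

```text
2.7667 [0.482  0.218  0.2225] [179.973   -0.0282 166.0407] 0.07760377518539502
grip [315.3429 240.1597]
cap [515.804  303.4948]
h1 [374.5103 297.1877]
h2 [284.7598 297.4146]
[([320.4, 254.6, 56.0, 105.8], 0.6)]
(array([-0.0104, -0.0112,  1.4859]), array([ 0.0003, -0.0001, -0.0007]))
```

View pics/w1.png

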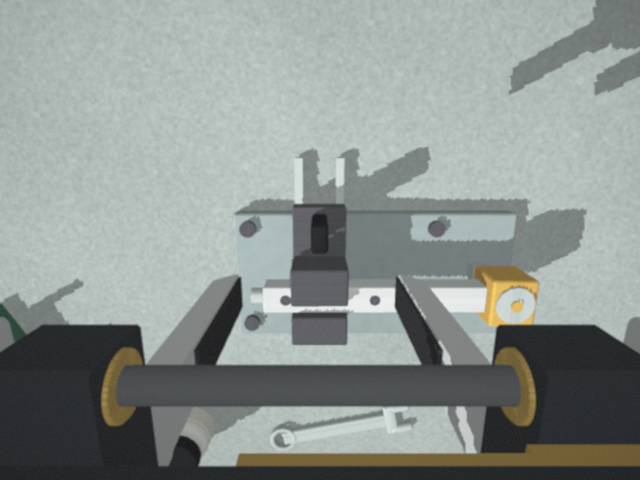

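The wrist view shows the grip at (319,240), about 3.5 mm further along +y than predicted. The bar holes match the prediction. I correct for that and descend.

Request:
servo_tool(plan=[[0,0.02,0.25,0,0,0,60],[-0.01,0.025,0.5,0,0,0,60],[-0.01,0.025,0.75,0,0,0,60],[-0.01,0.025,1,0,0,0,60]])

```text
time: 3.2
tool_pos: [0.4834, 0.2208, 0.1219]
ee_rot: [3.141, 0.001, 2.9]
wrist_force: [-0.1, 0.5, -0.2]
width: 0.0599
finger_force: 0.0
```

Request:
servo_tool(plan=[[0,0,0.15,0,0,0,60],[0,0,0.3,0,0,0,60],[0,0,0.45,0,0,0,60],[0,0,0.485,0,0,0,60],[0,0,0.485,0,0,0,30],[0,0,0.485,0,0,0,10],[0,0,0.485,0,0,0,5],[0,0,0.485,0,0,0,5],[0,0,0.485,0,0,0,5],[0,0,0.485,0,0,0,5]])

```text
time: 4.03
tool_pos: [0.4844, 0.2199, 0.0748]
ee_rot: [3.141, 0.001, 2.899]
wrist_force: [-0.1, -0.4, 0.2]
width: 0.0234
finger_force: 0.0
```

Request:
servo_tool(plan=[[0,0,0,0,0,0,5],[0,0,0,0,0,0,5],[0,0,0,0,0,0,5],[0,0,0,0,0,0,5],[0,0,0,0,0,0,5],[0,0,0,0,0,0,5]])

```text
time: 4.53
tool_pos: [0.4838, 0.2184, 0.0744]
ee_rot: [-3.139, 0.0, 2.899]
wrist_force: [-1.9, -4.9, 3.3]
width: 0.0137
finger_force: 30.0
```

Request:
servo_tool(plan=[[0.04,0,0,0,0,0,5],[0.09,0,0,0,0,0,5],[0.14,0,0,0,0,0,5],[0.19,0,0,0,0,0,5],[0.24,0,0,0,0,0,5],[0.29,0,0,0,0,0,5],[0.34,0,0,0,0,0,5],[0.38,0,0,0,0,0,5],[0.4,0,0,0,0,0,5]])

```text
time: 5.28
tool_pos: [0.4465, 0.2277, 0.0744]
ee_rot: [-3.14, 0.004, 2.899]
wrist_force: [4.0, -6.9, 0.1]
width: 0.0137
finger_force: 30.0
```

Request:
servo_tool(plan=[[0.02,0,0,0,0,0,5],[0.04,0,0,0,0,0,5],[0.06,0,0,0,0,0,5],[0.07,0,0,0,0,0,5],[0.07,0,0,0,0,0,5],[0.07,0,0,0,0,0,5]])

```text
time: 5.78
tool_pos: [0.4401, 0.2293, 0.0744]
ee_rot: [-3.14, 0.005, 2.899]
wrist_force: [4.2, -5.9, -0.4]
width: 0.0142
finger_force: 30.0
```

Request:
servo_tool(plan=[[0.02,0,0,0,0,0,5],[0.02,0,0,0,0,0,5],[0.02,0,0,0,0,0,5],[0,0,0,0,0,0,50],[0,0,0,0,0,0,50],[0,0,0,0,0,0,50],[0,0,0,0,0,0,50],[0,0,0,0,0,0,50]])

```text
time: 6.45
tool_pos: [0.438, 0.2313, 0.0739]
ee_rot: [3.141, -0.0, 2.9]
wrist_force: [0.3, -0.5, 0.1]
width: 0.0436
finger_force: 0.0
```

Request:
servo_tool(plan=[[0,0,-0.25,0,0,0,80],[0,0,-0.5,0,0,0,80],[0,0,-0.75,0,0,0,80],[0,0,-1,0,0,0,80],[0,0,-1,0,0,0,80]])

```text
time: 6.87
tool_pos: [0.4408, 0.2324, 0.1801]
ee_rot: [3.135, 0.009, 2.9]
wrist_force: [0.9, 0.4, 1.1]
width: 0.0767
finger_force: 0.0
```

```bash
python3 - <<'E'
from h import *
np.set_printoptions(precision=4,suppress=True)
o=robot.get_obs();print(o["time"],o["tool_pos"],o["ee_rot"],o["wrist_force"])
y=np.array([.2385,.971,0]);b=np.array([.581,.369,0])-.06*y; print("balance",b)
for z in(.185,):
  s,r=go([b[0],b[1],z],76.2);print(s,r)
E
```

```text
6.8667 [0.4408 0.2324 0.1801] [3.1351 0.0087 2.9002] [0.9338 0.4416 1.0865]
balance [0.5667 0.3107 0.    ]
[-1.0352  1.0618 -0.0334] [0.0076 0.0011 0.9997]
```

Request:
servo_tool(plan=[[-0.07,0.07,-0.15,0,0,0.07,80],[-0.14,0.14,-0.3,0,0,0.14,80],[-0.21,0.21,-0.45,0,0,0.21,80],[-0.28,0.28,-0.5,0,0,0.28,80],[-0.35,0.35,-0.5,0,0,0.35,80],[-0.42,0.42,-0.5,0,0,0.42,80],[-0.5,0.5,-0.5,0,0,0.5,80],[-0.5,0.5,-0.5,0,0,0.5,80]])

```text
time: 7.53
tool_pos: [0.4994, 0.2682, 0.2222]
ee_rot: [-3.14, -0.001, 2.113]
wrist_force: [-0.2, -0.5, 0.8]
width: 0.08
finger_force: 0.0
```

Request:
servo_tool(plan=[[0,0.11,0,0,0,0.07,80],[0,0.22,0,0,0,0.14,80],[0,0.33,0,0,0,0.21,80],[0,0.44,0,0,0,0.28,80],[0,0.55,0,0,0,0.35,80],[0,0.66,0,0,0,0.42,80],[0.02,0.77,0,0,0,0.5,80],[0.02,0.77,0,0,0,0.5,80],[0.02,0.77,0,0,0,0.5,80]])

```text
time: 8.28
tool_pos: [0.563, 0.3089, 0.2228]
ee_rot: [-3.14, 0.001, 1.334]
wrist_force: [-0.2, -1.4, -0.2]
width: 0.0798
finger_force: 0.0
```

```bash
python3 - <<'E'
from h import *
np.set_printoptions(precision=4,suppress=True)
o=robot.get_obs();print(o["time"],o["tool_pos"],o["ee_rot"],o["width"])
c=snap("wrist","w2");print("cam",-c[1].T@c[2])
for n,X in dict(cap=(.581,.369,.085),h1=(.5526,.2538,.07),h2=(.5333,.176,.07),bal=(.5667,.3107,.07)).items(): print(n,proj(c,X))
E
```

```text
8.2833 [0.563  0.3089 0.2228] [-3.1397  0.0014  1.3343] 0.07981082401190781
cam [0.5806 0.3802 0.385 ]
cap [322.792  158.9452]
h1 [321.7072 294.4222]
h2 [321.0607 373.6604]
bal [322.2132 230.2692]
```

View pics/w2.png

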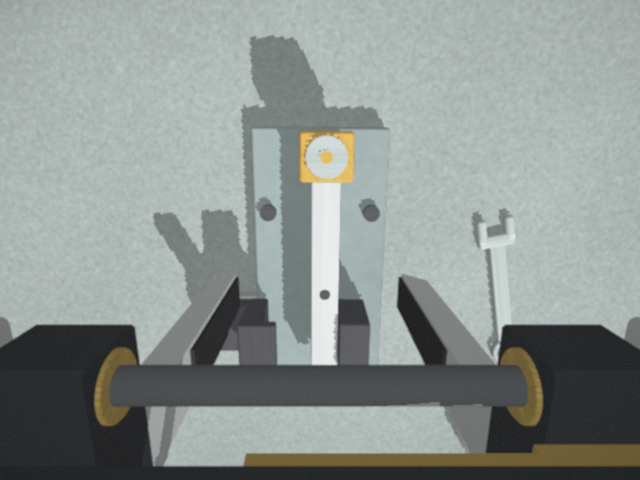

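The wrist view shows the jaw open, with a gap left of the bar. The cap is at (327,158), the hole at (324,294) and the block's inner edge at row 183, so everything sits about 3 mm further along +x than predicted.

```bash
python3 - <<'E'
from h import *
np.set_printoptions(precision=4,suppress=True)
c=cam("wrist")
cap=onz(c,(327,158),.085);h=onz(c,(324.5,294.5),.07);d=cap-h;d[2]=0;d/=np.linalg.norm(d)
f=onz(c,(327,183),.08);bk=onz(c,(327,132),.08)
print(cap,h,"yaw",np.degrees(np.arctan2(-d[0],d[1])),"blocklen",np.linalg.norm(f-bk))
print("bal from cap",cap-.06*d,"from face",f-.04*d)
b=((cap-.06*d)+(f-.04*d))/2
print(go([b[0],b[1],.056],90-14))
T=cam("top");print("tri",tri([(c,(327,158)),(T,(158.75,257.5))]))
E
```

```text
[0.5843 0.3688 0.085 ] [0.5549 0.2529 0.07  ] yaw -14.253868471950108 blocklen 0.039289681040267255
bal from cap [0.5696 0.3106 0.085 ] from face [0.57   0.3108 0.08  ]
(array([0.0367, 0.065 , 1.6722]), array([-0.0009,  0.0007,  0.0045]))
tri [0.5826 0.3688 0.0827]
```

Request:
servo_tool(plan=[[0.02,0.04,0.25,0,0,0,80],[0.035,0.065,0.5,0,0,0.004,80],[0.035,0.065,0.75,0,0,0.004,80],[0.035,0.065,1,0,0,0.004,80]])

```text
time: 8.67
tool_pos: [0.5702, 0.3105, 0.1233]
ee_rot: [3.141, -0.0, 1.326]
wrist_force: [0.1, -0.2, -1.3]
width: 0.0801
finger_force: 0.0
```

Request:
servo_tool(plan=[[0,0,0.2,0,0,0,70],[0,0,0.4,0,0,0,70],[0,0,0.6,0,0,0,60],[0,0,0.67,0,0,0,50],[0,0,0.67,0,0,0,40],[0,0,0.67,0,0,0,34],[0,0,0.67,0,0,0,30],[0,0,0.67,0,0,0,30],[0,0,0.67,0,0,0,30]])

```text
time: 9.42
tool_pos: [0.5717, 0.3114, 0.0588]
ee_rot: [3.139, -0.002, 1.323]
wrist_force: [-0.3, 0.6, -0.3]
width: 0.0304
finger_force: 0.0
```

Request:
servo_tool(plan=[[0,0,0,0,0,0,26],[0,0,0,0,0,0,22],[0,0,0,0,0,0,15],[0,0,0,0,0,0,10],[0,0,0,0,0,0,10],[0,0,0,0,0,0,10],[0,0,0,0,0,0,10],[0,0,0,0,0,0,10]])

```text
time: 10.08
tool_pos: [0.57, 0.3116, 0.058]
ee_rot: [-3.14, -0.001, 1.323]
wrist_force: [-5.5, 1.0, 6.6]
width: 0.0239
finger_force: 30.0
```

Request:
servo_tool(plan=[[0,0,-0.03,0,0,0,10],[0,0,-0.08,0,0,0,10],[0,0,-0.13,0,0,0,10],[0,0,-0.18,0,0,0,10],[0,0,-0.23,0,0,0,10],[0,0,-0.28,0,0,0,10],[0,0,-0.33,0,0,0,10],[0,0,-0.38,0,0,0,10],[0,0,-0.43,0,0,0,10],[0,0,-0.48,0,0,0,10],[0,0,-0.54,0,0,0,10],[0,0,-0.6,0,0,0,10]])

```text
time: 11.08
tool_pos: [0.5708, 0.3109, 0.1176]
ee_rot: [3.142, 0.0, 1.323]
wrist_force: [0.3, -0.0, -5.0]
width: 0.0242
finger_force: 30.0
```

Request:
servo_tool(plan=[[0,0,-0.06,0,0,0,10],[0,0,-0.12,0,0,0,10],[0,0,-0.19,0,0,0,10],[0,0,-0.26,0,0,0,10],[0,0,-0.33,0,0,0,10],[0,0,-0.38,0,0,0,10],[0,0,-0.4,0,0,0,10],[0,0,-0.4,0,0,0,10]])

```text
time: 11.75
tool_pos: [0.5712, 0.3111, 0.1581]
ee_rot: [3.14, -0.001, 1.323]
wrist_force: [0.9, 0.4, -5.1]
width: 0.0235
finger_force: 30.0
```

```bash
python3 - <<'E'
from h import *
np.set_printoptions(precision=4,suppress=True)
o=robot.get_obs();print(o["time"],o["tool_pos"],o["ee_rot"],o["wrist_force"],o["wrist_torque"],o["finger_force"])
c=snap("scene","s2")
a=cv2.imread("pics/scene0.png")[:,:];b=cv2.imread("pics/s2.png")
cv2.imwrite("pics/s2c.png",cv2.resize(b[110:310,80:560],None,fx=1.66,fy=1.66,interpolation=3))
y=np.array([.2462,.9692,0]);B=np.array([.5705,.311,.156])
print(proj(c,B+.08*y),proj(c,B-.16*y))
E
```

```text
11.75 [0.5712 0.3111 0.1581] [ 3.1403 -0.0011  1.3226] [ 0.8838  0.3754 -5.1375] [-0.0374  0.0753 -0.0448] 29.997375011444092
[499.4265 188.6562] [379.5323 182.8284]
```

View pics/s2c.png

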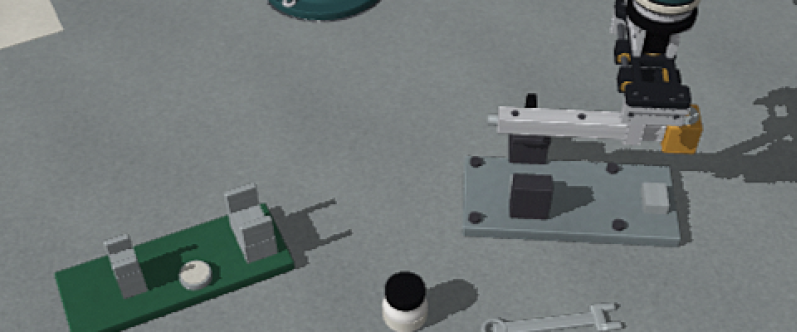

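The reducer is lifted clear and level. Its tail end is at crop (492,121), as predicted. Next I carry it over to the stand.

Request:
servo_tool(plan=[[-0.03,0.01,0,0,0,0,10],[-0.09,0.02,0,0,0,0,10],[-0.18,0.04,0,0,0,0,10],[-0.28,0.07,0,0,0,0,10],[-0.38,0.09,0,0,0,0,10],[-0.48,0.115,0,0,0,0,10],[-0.58,0.14,0,0,0,0,10],[-0.68,0.16,0,0,0,0,10],[-0.78,0.19,0,0,0,0,10],[-0.88,0.21,0,0,0,0,10],[-1,0.24,0,0,0,0,10]])

```text
time: 12.72
tool_pos: [0.5694, 0.2073, 0.1571]
ee_rot: [3.142, -0.0, 1.323]
wrist_force: [0.0, 0.4, -3.8]
width: 0.024
finger_force: 30.0
```

Request:
servo_tool(plan=[[-0.1,0.025,0,0,0,0,10],[-0.2,0.05,0,0,0,0,10],[-0.3,0.07,0,0,0,0,10],[-0.4,0.095,0,0,0,0,10],[-0.5,0.12,0,0,0,0,10],[-0.6,0.145,0,0,0,0,10],[-0.7,0.17,0,0,0,0,10],[-0.8,0.19,0,0,0,0,10],[-0.9,0.215,0,0,0,0,10],[-1,0.24,0,0,0,0,10]])

```text
time: 13.55
tool_pos: [0.5682, 0.1043, 0.157]
ee_rot: [3.142, -0.0, 1.323]
wrist_force: [-0.2, -0.1, -4.8]
width: 0.0239
finger_force: 30.0
```

Request:
servo_tool(plan=[[-0.1,0.025,0,0,0,0,10],[-0.2,0.05,0,0,0,0,10],[-0.3,0.07,0,0,0,0,10],[-0.4,0.095,0,0,0,0,10],[-0.5,0.12,0,0,0,0,10],[-0.6,0.145,0,0,0,0,10],[-0.7,0.17,0,0,0,0,10],[-0.8,0.19,0,0,0,0,10],[-0.9,0.215,0,0,0,0,10],[-0.97,0.235,0,0,0,0,10],[-1,0.24,0,0,0,0,10]])

```text
time: 14.47
tool_pos: [0.567, 0.001, 0.157]
ee_rot: [3.141, 0.0, 1.321]
wrist_force: [-0.0, -0.0, -4.7]
width: 0.0237
finger_force: 30.0
```

```bash
python3 - <<'E'
from h import *
np.set_printoptions(precision=4,suppress=True)
o=robot.get_obs();print(o["time"],o["tool_pos"],o["ee_rot"],o["wrist_force"],o["width"])
T=cam("top");S=cam("scene")
tb=lambda x,y:(370+x/4,220+y/4); sb=lambda x,y:(100+x/4,210+y/4)
for a,b in(((635,183),(52,257)),((583,-2),(103,414)),((90,122),(628,237)),((512,76),(237,166)),((215,135),(580,125))): print(tri([(T,tb(*a)),(S,sb(*b))]))
a=tri([(T,tb(635,183)),(S,sb(52,257))]);b=tri([(T,tb(90,122)),(S,sb(628,237))]);m=(a+b)/2;print("origin",m)
y=np.array([-np.sin(np.radians(13.8)),np.cos(np.radians(13.8)),0])
print(go([*(m+.045*y)[:2],.158],103.8))
E
```

```text
14.4667 [0.567 0.001 0.157] [3.1414 0.0004 1.3213] [-0.042  -0.0316 -4.6659] 0.02365052337908935
[ 0.5576 -0.4089  0.0159]
[ 0.6587 -0.3824  0.0139]
[ 0.5941 -0.1144  0.0116]
[ 0.6091 -0.2993  0.1311]
[ 0.5854 -0.1481  0.1028]
origin [ 0.5758 -0.2616  0.0138]
(array([-2.1264,  0.5226, -0.0093]), array([ 0.0001,  0.0003, -0.3122]))
```

Request:
servo_tool(plan=[[-0.05,0.015,0,0,0,-0.01,10],[-0.14,0.035,0,0,0,-0.03,10],[-0.24,0.06,0,0,0,-0.05,10],[-0.34,0.085,0,0,0,-0.07,10],[-0.44,0.11,0,0,0,-0.09,10],[-0.54,0.135,0,0,0,-0.11,10],[-0.64,0.16,0,0,0,-0.13,10],[-0.74,0.185,0,0,0,-0.15,10],[-0.84,0.21,0,0,0,-0.17,10],[-0.93,0.23,0,0,0,-0.19,10],[-0.98,0.24,0,0,0,-0.2,10],[-1,0.245,0,0,0,-0.2,10]])

```text
time: 15.47
tool_pos: [0.5661, -0.1011, 0.1569]
ee_rot: [-3.142, -0.0, 1.637]
wrist_force: [-0.2, -0.6, -5.6]
width: 0.0239
finger_force: 30.0
```

```bash
python3 - <<'E'
from h import *
np.set_printoptions(precision=4,suppress=True)
o=robot.get_obs();print(o["time"],o["tool_pos"],o["ee_rot"])
c=snap("wrist","w3")
print(go([.5755-.045*.2385,-.262+.045*.971,.155],103.8))
m=np.array([.5755,-.262,0]);y=np.array([-.2385,.971,0]);x=np.array([.971,.2385,0])
for n,v in dict(cup1=(.034,.125,.085),cup2=(-.034,.125,.085),pl1=(.055,.14,.013),pl2=(-.055,.14,.013)).items(): print(n,proj(c,m+v[0]*x+v[1]*y+[0,0,v[2]]))
E
```

```text
15.4667 [ 0.5661 -0.1011  0.1569] [-3.1416 -0.0001  1.6366]
(array([-1.1696, -0.0897,  0.0192]), array([ 0.    , -0.0001, -0.1119]))
cup1 [333.3973 307.5718]
cup2 [234.3025 323.9154]
pl1 [351.6712 251.6666]
pl2 [224.373  273.4382]
```

View pics/w3.png

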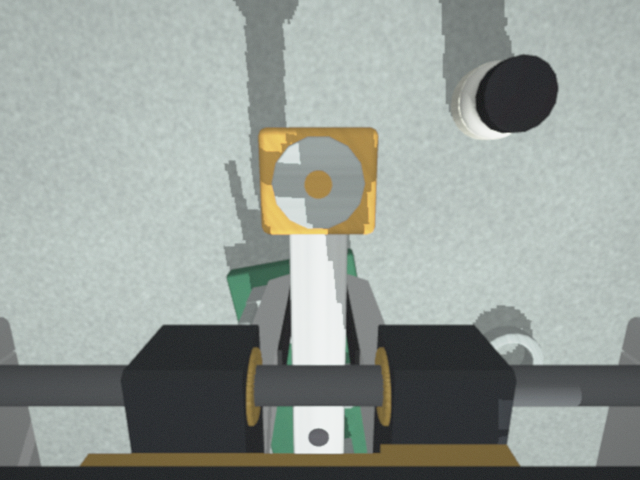

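The wrist view shows the reducer straight in the fingers, with the cap at (318,184) and the hole at (318,437). The plate corners are at (228,271) and (354,250), about 3 px right of the prediction, so I shift the stand estimate by about +2 mm in x and +1 mm in y.

```bash
python3 - <<'E'
from h import *
np.set_printoptions(precision=4,suppress=True)
c=cam("wrist");o=robot.get_obs();M=R.from_euler('xyz',o["ee_rot"])
for uv,z in(((318,184),.027),((318,437),.012)): print(M.inv().apply(onz(c,uv,o["tool_pos"][2]+z)-o["tool_pos"]))
print([onz(c,p,.0135) for p in((228,271),(354,250))])
print(go([.5775-.045*.2385,-.261+.045*.971,.155],103.8))
E
```

```text
[ 0.0597  0.0004 -0.027 ]
[-0.0605  0.0002 -0.012 ]
[array([ 0.4919, -0.1365,  0.0135]), array([ 0.5973, -0.1112,  0.0135])]
(array([-1.1609, -0.0691,  0.0192]), array([ 0.    , -0.0001, -0.1119]))
```

Request:
servo_tool(plan=[[-0.05,0,0,0,0,-0.005,10],[-0.14,-0.01,0,0,0,-0.015,10],[-0.24,-0.015,0,0,0,-0.03,10],[-0.34,-0.02,0,0,0,-0.04,10],[-0.44,-0.025,0,0,0,-0.05,10],[-0.54,-0.03,0,0,0,-0.06,10],[-0.64,-0.04,0,0,0,-0.075,10],[-0.74,-0.045,0,0,0,-0.09,10],[-0.84,-0.05,0,0,0,-0.1,10],[-0.93,-0.055,0,0,0,-0.11,10],[-0.98,-0.06,0,0,0,-0.112,10],[-1,-0.06,0,0,0,-0.112,10]])

```text
time: 16.52
tool_pos: [0.5667, -0.2012, 0.1568]
ee_rot: [-3.141, -0.0, 1.812]
wrist_force: [-0.6, 0.5, -4.5]
width: 0.024
finger_force: 30.0
```

Request:
servo_tool(plan=[[-0.03,-0.01,0,0,0,0,10],[-0.07,-0.02,0.01,0,0,0,10],[-0.12,-0.03,0.02,0,0,0,10],[-0.15,-0.036,0.02,0,0,0,10],[-0.157,-0.037,0.02,0,0,0,10],[-0.157,-0.037,0.02,0,0,0,10],[-0.157,-0.037,0.02,0,0,0,10],[-0.157,-0.037,0.02,0,0,0,10],[-0.157,-0.037,0.02,0,0,0,10]])

```text
time: 17.27
tool_pos: [0.5669, -0.2166, 0.155]
ee_rot: [3.141, -0.0, 1.813]
wrist_force: [0.3, 0.4, -5.2]
width: 0.0239
finger_force: 30.0
```

```bash
python3 - <<'E'
from h import *
np.set_printoptions(precision=4,suppress=True)
o=robot.get_obs();print(o["time"],o["tool_pos"],np.degrees(o["ee_rot"]),o["wrist_force"],o["finger_force"])
print(go([.5775-.045*.2385,-.261+.045*.971,.155],103.8))
snap("top","t3");c=snap("scene","s3")
a=cv2.imread("pics/t3.png")[200:320,350:550];b=cv2.imread("pics/s3.png")[170:350,80:280]
cv2.imwrite("pics/fin.png",np.vstack([cv2.resize(x,(500,int(500*x.shape[0]/200)),interpolation=3)[:299] for x in(a,b)]))
T=cam("top")
print("cap",proj(T,[.5775-.105*.2385,-.261+.105*.971,.182]),proj(c,[.5775-.105*.2385,-.261+.105*.971,.182]))
E
```

```text
17.2667 [ 0.5669 -0.2166  0.155 ] [179.9912  -0.007  103.8691] [ 0.2698  0.3896 -5.1885] 29.997409880161285
(array([-0.0065, -0.0028,  0.0002]), array([ 0.0001, -0.0001,  0.0008]))
cap [426.5336 267.9077] [222.9402 201.2513]
```

View pics/fin.png

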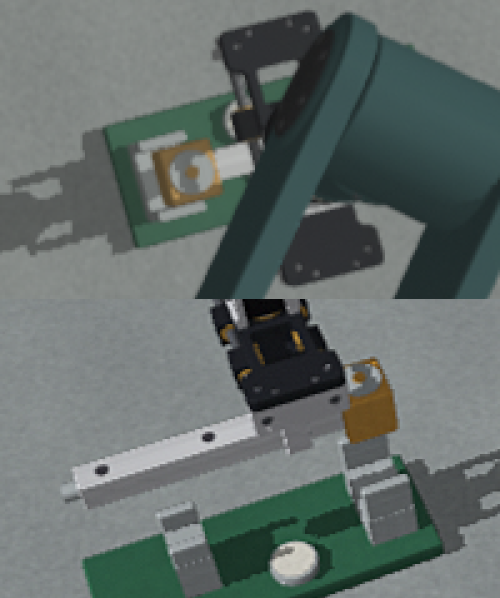

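The pictures show the reducer level above the stand. The cap in the top view is at (426,269), against a predicted (426.5,268), and the block is over the cup. I hand it in.

```bash
python3 -c "
from bench import robot
print(robot.close_job())"
```

```text
the job is handed in; nothing more can be done
None
```

I handed the job in at about 17.3 s, no verdict returned: the vise jaw is open, and the reducer is held still and level at its balance point about 80 mm above its seat, lined up with cup and saddle to within a few mm by my measurements.

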